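Load a gift box through the spring flaps of a collection lane

ROBOT

A 6-joint arm with a two-finger parallel gripper is mounted at the origin on a cart in front of the work surface, level with it; the furniture and walls round the work are solid. World frame = base frame: x ahead of the robot, y to its left, z up, the work surface at z = 0. Lengths are in m, angles in rad, forces in N, time in s.
With the tool pointing down it reaches from about 0.35 to 0.975 m from the base axis. Payload 4.9 kg.
Tool frame: the origin (TCP) lies at the very end of the fingers, on their centre line; the grasp point (between the pads) lies 19 mm behind it; z points along the fingers, y is the line along which they close (so a half turn about z gives the same grasp; the last joint's range is limited). The gripper opens to 85 mm and grips with 20 to 120 N. Pads are 22 mm wide; open, the fingers measure 114 mm over their backs; the gripper's body (76 mm by 85 mm) begins 54 mm behind the grasp point. The pads swing forward as they close: fully open they stand 13 mm farther back than shut.
Start: joints at [-1.347, 0.053, 1.613, -0, 1.476, -0.119], TCP at [0.21, -0.589, 0.197] pointing down, gripper open.
Joint ranges: [-3.01, 3.01], [-1.01, 2.22], [0.06, 2.58], [-1.02, 4.17], [0.09, 2.62], [-3.14, 3.14]. Speed limits (rad/s): [2.57, 2.57, 3.14, 3.14, 3.14, 3.14].

INTERFACE

Orientations are given as a rotation vector (axis times angle).
In Python, from station import ctrl gives the robot as it stands. The module is installed in compiled form; this text tells all that it offers.
- The arm moves only by the tool jog_arm, never from a script. Its argument "steps" is a list of rows, each an object with "delta_rot": the turn, a rotation vector about the tool's x, y, z in degrees, a list of three; "linear": the shift along the tool's x, y, z in m, a list of three; "grip": the finger opening in m, from 0 to 0.0854. In form: [{"delta_rot": [rx, ry, rz], "linear": [x, y, z], "grip": grip}, ...]. A call has 1 to 10 rows; each row shifts and turns the commanded pose from where the row before left it, along the tool's axes as they then stand; what a row does not reach is not made up. A row lasts 1/10 s, in which the tool goes at most 50 mm and 8.59 degrees, less where a joint would pass 70% of its speed; a pose out of reach is approached as far as the arm can. A call with a gripper value outside its range is refused whole. The fingers move at their own pace and stop on an object; "newtons" is the grip in N (left out, the last holds). Time passes only in rows, so rows that do not move let the fingers close. It gives the time, the measured TCP pose, the force, the opening and the grip force at its end, in the units of the state.
- ctrl.get_obs(): the state, without advancing time (a new reading comes with each control period).
- ctrl.get_image(name): name is "scene" or "top"; returns (picture, depth): 400x640x3 uint8, red, green, blue; 400x640 float32, m along the optical axis (not along the pixel's ray), 0 where there is no reading.
- ctrl.camera_info(name): a dict with "camera_matrix" (3x3 intrinsics, pixels), "R" (3x3) and "t" (3): a world point X has camera coordinates R X + t. Camera axes: x right, y down, z forward; pixel columns grow to the right and rows downward; lengths in m; the calibration is good to about 2 mm. A picture is of the moment at which its call begins. camera_info takes no time and is no camera call.
- ctrl.finish_job(): hands the job in; it is judged then, once.
The state is a dict: "t": time; "q": joint angles; "dq": joint speeds; "effort": joint torques, N m; "tool_pos": TCP position; "tool_rot": TCP orientation; "contact_force": force on the tool from outside, world axes, zero at the start; "wrist_torque": the same for the moment, N m; "opening": finger opening in m; "grip_force": force on a finger pad.
Only numpy, scipy, OpenCV 4.12 (cv2) and the standard library are available. Lean on these libraries where they do the work, as an engineer would, in place of code of your own. Each camera call takes 0.05 s, during which the arm holds its last target. There are 200 camera calls.

TASK

Stand the tall narrow gift box lengthwise in the open mouth of the wooden collection lane, in front of its two spring flaps. Then push it along the lane between the flaps until it has pressed the rubber buffer at the far end fully home, as far as it will go, pushing gently so as not to ram it (20 N at most), and leave the box standing there untouched with both flaps shut behind it. Leave the rest of the stock where it is.

Things in the scene. Friction and masses are not known exactly. Their poses are not given: they have to be found in the camera images.
- gift_box: Tall patterned card gift box, 60 mm (its x) by 120 mm (its y) by 90 mm high (z), 0.24 to 0.42 kg, loose, standing upright on the table to the right. Origin: centre of its underside. Grasp it across its 60 mm width from above. Its two ends are alike.
- lane: Collection lane of light wood, fixed, open at the top. Origin: on the table under the middle of the flap gate; x runs along the lane from the mouth (robot's side) to the far end, z up. Waxed floor 6 mm high, x = -155 to 241 mm. Rails 68 mm apart inside, tops 18 mm above the table, x = -128 to 241 mm, flared before that.
- lane_mouth (a point): On the lane's floor (6 mm above the table), middle of the mouth, x = -75 mm of the lane. The box stands here lengthwise, its y along the lane's x, centred, with 15 mm left before the flaps. The rails leave 4 mm on either side of it.
- lane_gate (a point): Middle of the gate, on the lane's floor, x = 0. Two posts 90 mm apart inside and 55 mm high carry the flaps. Shut fingers can follow the box between the flaps from above. With the buffer home the box's near end is 45 to 90 mm beyond this point, clear of the flaps.
- lane_end (a point): Far end of the lane's floor, x = 241 mm. Up to 50 mm before it stands a wooden stop block, 64 mm wide, 70 mm high with a brass thumbscrew on top up to 84 mm, clamped at a different place each time. The place of the block is not measured: feel for it.
- flap_left (a joint): Left flap (+y side), 40 mm long, 20 to 54 mm above the table, on an upright hinge at the lane's x = 0, y = 42 mm. 0 = shut across the lane, up to 1.6 rad as it swings toward the far end, the only way it opens. A spring drives it shut (0.01 N m shut, 0.035 wide open; both together resist the box with roughly 1 to 3 N). It rests on whatever is between the flaps.
- flap_right (a joint): Right flap, mirror image of the left one (hinge at y = -42 mm). 0 = shut, grows to 1.6 rad as it swings toward the far end.
- buffer (a joint): Rubber pad (35 to 65 mm above the table) facing the mouth on the stop block: how far it is pressed in, m. 0 = out, 0.012 = home on a rigid end. It yields at about 4 N (6 to 15 N at the tool, with the box's own drag) and stays where left; at the end the force rises steeply; over 20 N is ramming it. Pad out, its face is at the lane's x = 153 to 198 mm, it may start pressed by up to 3 mm.
- candle: Striped candle in a round cup, 61 mm across, 60 mm high; bystander. Origin: centre of its underside.
- pot: Small speckled pinch pot, 53 mm across, 38 mm high; bystander. Origin: centre of its underside.
- dish: White heart-shaped dish, 94 by 104 by 47 mm; bystander. Origin: centre of its underside.
- dark_box: Dark flat gift box, 95 by 125 by 46 mm; bystander. Origin: centre of its underside.
There are look-alikes about, which are no part of the job. What is shaped like the gift_box but blue is not meant.

How it is judged:
On the way, in this order (a step that is already met when the one before it is completed fails the run):
1. the box stands lengthwise and upright on the floor of the lane's mouth, wholly in front of the flaps, which are shut (y of gift_box in the frame of lane between -0.008 and 0.008 m and angle between the y axis of gift_box and the x axis of lane, either way round below 0.12 rad and z of gift_box in the frame of lane between 0 and 0.012 m and angle between gift_box's own z axis and vertical below 0.1 rad and value of joint each of flap_left, flap_right below 0.1 rad and x of gift_box in the frame of lane between -0.13 and -0.06 m), for 0.1 s.
2. the box is sliding through the gate, standing between both flaps and holding them open (x of gift_box in the frame of lane between 0 and 0.06 m and z of gift_box in the frame of lane below 0.015 m and value of joint each of flap_left, flap_right above 0.9 rad), for 0.1 s.
At the end, for the whole second after the job is handed in: The box stands upright (within 0.1 rad) on the lane floor beyond the gate, lengthwise (within 0.12 rad) between the rails (within 8 mm of the middle), at rest; the buffer is pressed in by at least 10.5 of its 12 mm; both flaps are shut behind the box (under 0.1 rad) (y of gift_box in the frame of lane between -0.008 and 0.008 m and angle between the y axis of gift_box and the x axis of lane, either way round below 0.12 rad and z of gift_box in the frame of lane between 0 and 0.012 m and angle between gift_box's own z axis and vertical below 0.1 rad and value of joint each of flap_left, flap_right below 0.1 rad and x of gift_box in the frame of lane above 0.1 m and value of joint buffer above 0.0105 m and linear speed of gift_box below 0.01 m/s); the robot touches nothing.
It fails at once if the box is pressed against the buffer with more than 20 N (contact force between gift_box and buffer above 20 N).
It fails at once if one of the other things is moved by more than 20 mm (distance of any of candle, pot, dish, dark_box from where it was at the start of the episode above 0.02 m).
It also fails if it takes over 67 s, if anything falls off the work surface, if the arm or the gripper's body presses on something with over 40 N, if the wrist force passes 120 N, or if a joint passes its speed limit or range.

## Working session

There is one attempt and no reset: what is moved stays moved. The work goes in short steps, Python scripts to look and compute and a tool call to move; the robot and the scene stay as the last step left them, time stands still between calls to the robot, and variables do not carry over. Pictures are saved under pics/ and viewed, at most 10 in all, crops included, and the job is handed in when it is done.

Besides the shell and the picture viewer there is one more tool, called after ">>>" as name([rows], argument=value, ...), one row to a line, values as JSON. jog_arm: Moves the arm, as the interface text tells. Its arguments: {"type":"object","properties":{"steps":{"type":"array"},"newtons":{"type":"number"}},"required":["steps"]}

```bash
mkdir -p pics
cat > h.py <<'E'
import numpy as np, cv2
from station import ctrl
def grab(n,f=None):
    im,d=ctrl.get_image(n); c=ctrl.camera_info(n)
    if f: cv2.imwrite('pics/'+f,im[:,:,::-1])
    K,R,t=[np.array(c[k]) for k in("camera_matrix","R","t")]
    v,u=np.mgrid[:400,:640]
    P=np.stack([(u-K[0,2])/K[0,0]*d,(v-K[1,2])/K[1,1]*d,d],-1)
    W=(P-t.ravel())@R
    W[d==0]=np.nan
    return im,W
E
python3 - <<'E'
from h import *
for n in("scene","top"):
    im,W=grab(n,n+"1.png"); np.save(n+'.npy',W)
    print(n,np.linalg.inv(ctrl.camera_info(n)["R"])@-np.array(ctrl.camera_info(n)["t"]).ravel())
o=ctrl.get_obs();print(o)
E
```

```text
scene [-0.1036867   0.53143522  1.04106694]
top [ 0.27235422 -0.03934408  1.63127097]
{'t': 0.1, 'q': array([-1.34697577e+00,  5.32785386e-02,  1.61415015e+00,  2.42597882e-05,
        1.47604188e+00, -1.18971800e-01]), 'dq': array([-0.00029262, -0.00158168, -0.00389915,  0.00152665,  0.00184012,
        0.00022095]), 'effort': array([ 1.09825349e-03, -3.94902384e+01, -3.71363640e+01, -1.05337549e-04,
        3.93632508e-03, -1.78955014e-05]), 'tool_pos': array([ 0.20995617, -0.58800517,  0.19599757]), 'tool_rot': array([-3.09371228e+00, -5.35500849e-01,  1.16621920e-04]), 'contact_force': array([0.41268803, 0.12496332, 0.29195766]), 'wrist_torque': array([ 0.03045441, -0.00974564, -0.08051299]), 'grip_force': 0.0, 'opening': 0.08534941565295807}
```

View pics/top1.png

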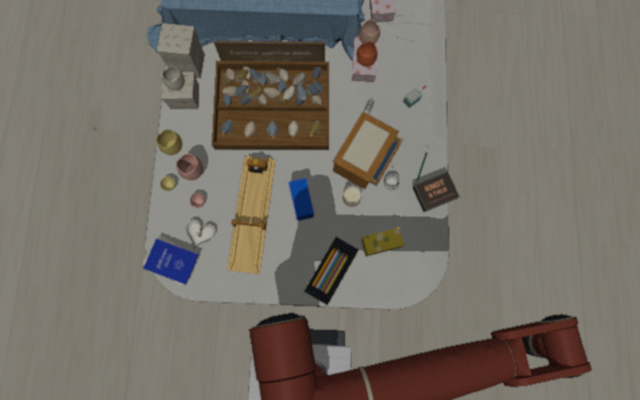

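View pics/scene1.png

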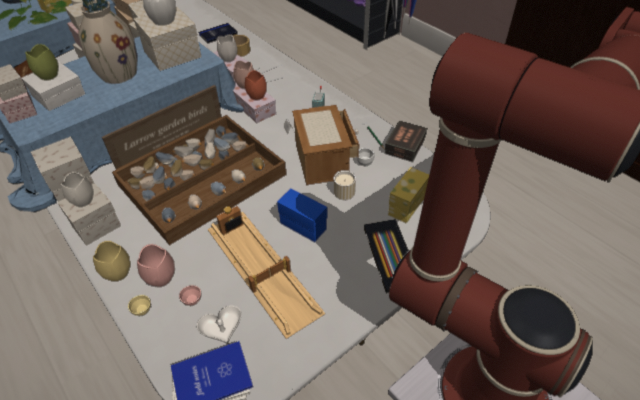

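The gift box is the yellow one: top view (382,241), scene view (408,195). The lane runs from its mouth at (246,272) to the stop block at (259,163), with the gate at (250,221) in the top view. The blue look-alike stands at (301,199).

```bash
python3 - <<'E'
from h import *
im=cv2.imread('pics/top1.png');W=np.load('top.npy')
hsv=cv2.cvtColor(im,cv2.COLOR_BGR2HSV)
def rect(pts,s): 
    r=cv2.minAreaRect((pts[:,:2]*1000).astype(np.float32)); print(s,len(pts),'c',np.round(r[0],1),'size',np.round(r[1],1),'ang',round(r[2],2),'z',np.round(np.median(pts[:,2]),4))
def reg(a,W=W): return W[a[0]:a[1],a[2]:a[3]].reshape(-1,3)
p=reg((222,262,355,412)); rect(p[(p[:,2]>.08)&(p[:,2]<.1)],'gift top')
p=reg((170,225,285,318)); rect(p[(p[:,2]>.08)],'blue')
L=reg((150,280,222,280))
for lo,hi in((.003,.011),(.013,.022),(.004,.022),(.04,.06),(.06,.075),(.076,.1)):
    q=L[(L[:,2]>lo)&(L[:,2]<hi)]
    if len(q)>5: rect(q,f'lane {lo}-{hi}')
for v in range(155,276,8):
    print(v,' '.join(f'{int(round(z*1000)):3d}' if z==z else ' na' for z in W[v,224:280:2,2]), np.round(W[v,250,:2],3))
# scene camera
S=np.load('scene.npy'); p=reg((160,225,380,435),S); 
q=p[(p[:,2]>.082)&(p[:,2]<.098)]; rect(q,'gift scene')
E
python3 -c "
import cv2
a=cv2.imread('pics/top1.png')[150:280,220:420];cv2.imwrite('pics/c1.png',cv2.resize(a,None,fx=4,fy=4,interpolation=2))"
```

```text
gift top 728 c [ 483.2 -245.9] size [ 60.3 121.3] ang 16.85 z 0.0905
blue 684 c [613.2  21.5] size [121.3  59.7] ang 15.16 z 0.0908
lane 0.003-0.011 2901 c [569.6 192.3] size [445.9 197.9] ang 3.24 z 0.0061
lane 0.013-0.022 558 c [561.6 188.4] size [108.8 414.3] ang 85.64 z 0.0167
lane 0.004-0.022 3264 c [569.5 191.4] size [445.7 196. ] ang 3.24 z 0.008
lane 0.04-0.06 155 c [625.6 183.3] size [109.4 217.1] ang 85.53 z 0.0525
lane 0.06-0.075 128 c [628.8 177.1] size [104.7 220.9] ang 83.24 z 0.069
lane 0.076-0.1 27 c [729.7 179.5] size [30.7 15.7] ang 74.61 z 0.0821
155  -3  -7  -2  -4   7  -2   4   1  -1   1  -2   6  15  -7   6   1  -3   1   3   2   0   1   9   2   3   5   0  -4 [0.776 0.207]
163  -1  -1  -2  -1   1   2   0   0   0   3   5  71  72  73  69  77  88  76  71  69  72   1  19  16   5   6  -2  -2 [0.724 0.193]
171   6  -2   1  -3  -2   0  -7   5   3   6   7  18   6  47  54  52  55  62  57  12   7   5  16  10   3  -2   4   0 [0.703 0.195]
179   1   1   5  -2  -2   1   1   8  11  -1  14  14   4   1   2   2   3   2   4  11   4  14   3   6   3   0  -7   4 [0.688 0.2  ]
187   3 
[... 922 characters left out ...]
  5  24   5   1   5  11   6   2   6   4  10   9   8  13   4  11  -2  -2   4  -1   0   4   0   6 [0.467 0.185]
251  -6  -1   2   4  14  18   5  10   6   9   3  11  12  14   6   4  16   9   6  -5   6  -4  -1   6   0   3   4  -6 [0.439 0.181]
259   0  -3   5  10  19   8   3   5   9  10   4   7   2   7   2  14  22   1   4  -2   5  -3   3   3  -4   4   0   2 [0.414 0.18 ]
267  -7   3  18  19  12   9   8   2   8   9   6   3  12  15  -1  15  15   5   3   1  -1   8  -1  -4  -2   5  -2  -2 [0.387 0.178]
275  -4  -1   0   3  -4   7  -7  -5  -2   0   2  -2  -4   1  -6   0  -1  -5  -1   6   6   2   1  -1  -2   6  -3  -7 [0.362 0.178]
gift scene 773 c [ 481.8 -244.6] size [ 62.  124.4] ang 17.71 z 0.0899
```

View pics/c1.png

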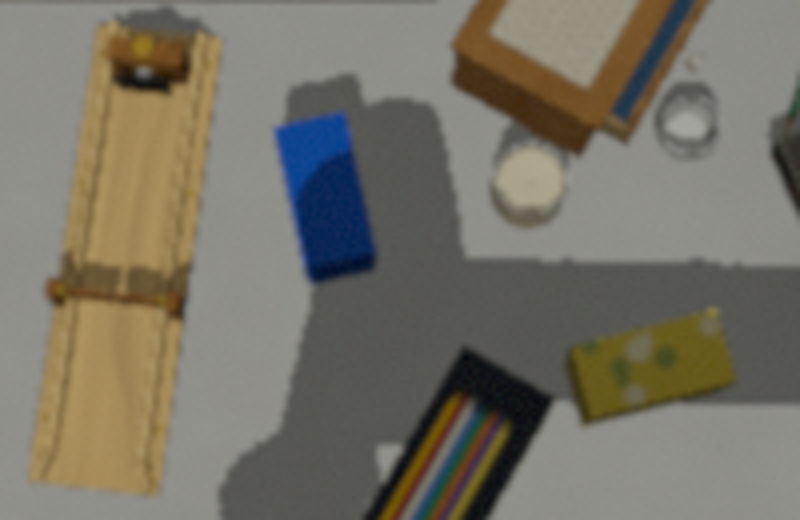

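The crop shows the lane as a rectangle tilted a few degrees, with its flap bar at crop (55,290)–(180,303). The depth is noisy, so I'll fit the lane edges from colour.

```bash
cat >> h.py <<'E'
def ray(n,uv,z):
    c=ctrl.camera_info(n);K,R,t=[np.array(c[k]) for k in("camera_matrix","R","t")]
    uv=np.atleast_2d(uv).astype(float); r=np.c_[uv,np.ones(len(uv))]@np.linalg.inv(K).T@R
    C=-R.T@t.ravel(); return C+r*((z-C[2])/r[:,2])[:,None]
E
python3 - <<'E'
from h import *
def fit(n,box):
    im=cv2.imread(f'pics/{n}1.png');h=cv2.cvtColor(im,cv2.COLOR_BGR2HSV)
    m=cv2.inRange(h,(8,60,60),(30,255,255));k=np.zeros_like(m);a=box;k[a[0]:a[1],a[2]:a[3]]=m[a[0]:a[1],a[2]:a[3]]
    k=cv2.morphologyEx(k,cv2.MORPH_CLOSE,np.ones((5,5)))
    nl,lab,st,_=cv2.connectedComponentsWithStats(k);i=1+np.argmax(st[1:,4]);k=(lab==i)
    v,u=np.nonzero(k);P=ray(n,np.c_[u,v],.012)[:,:2]
    # axis from per-slice edges
    th=np.deg2rad(3)
    for _ in range(5):
        e=np.array([np.cos(th),np.sin(th)]);f=np.array([-e[1],e[0]])
        s=P@e;w=P@f;s0=s.min();b=((s-s0)//.006).astype(int)
        B=[j for j in range(b.max()+1) if .03<j*.006<.37 and (b==j).sum()>5]
        ss=np.array([s0+.006*j+.003 for j in B]);hi=np.array([w[b==j].max() for j in B]);lo=np.array([w[b==j].min() for j in B])
        def rf(y):
            mk=np.ones(len(y),bool)
            for _ in range(6):
                c=np.polyfit(ss[mk],y[mk],1);r=y-np.polyval(c,ss);mk=abs(r)<max(.002,1.5*r[mk].std())
            return c
        ch,cl=rf(hi),rf(lo);th+=np.arctan((ch[0]+cl[0])/2)
    mid=(np.polyval(ch,ss.mean())+np.polyval(cl,ss.mean()))/2
    print(n,'yaw',np.rad2deg(th),ch[0]-cl[0],'s range',np.percentile(s,[.3,99.7]),'width',np.polyval(ch,ss.mean())-np.polyval(cl,ss.mean()),'mid w',mid)
    x0=np.percentile(s,.3)+.155; print(' origin from mouth',e*x0+f*mid,' from end',e*(np.percentile(s,99.7)-.241)+f*mid)
fit('top',(148,280,224,278)); fit('scene',(204,335,200,325))
p=ray('top',[[233.75,222.5],[264.2,225.6]],.055);print('posts',p,p.mean(0),np.rad2deg(np.arctan2(*(p[0]-p[1])[:2][::-1]))-90)
p=ray('top',[[256,161.5]],.084);print('screw',p)
E
```

```text
top yaw -4.3004352188195725 0.0007328945116430324 s range [0.35559467 0.74854866] width 0.1063497706138688 mid w 0.22806961792824318
 origin from mouth [0.52625922 0.1891399 ]  from end [0.52322178 0.18936831]
scene yaw -4.191806360847709 -0.001968927171738752 s range [0.35242941 0.82717747] width 0.1080366181020595 mid w 0.23138463090419306
 origin from mouth [0.52298519 0.19367482]  from end [0.6015226  0.18791868]
posts [[0.52573576 0.23499554 0.055     ]
 [0.51959092 0.13531429 0.055     ]] [0.52266334 0.18515492 0.055     ] -3.5275289393629947
screw [[0.72655455 0.17237573 0.084     ]]
```

Run:
```python
from h import *
th=np.deg2rad(-4.25);e=np.array([np.cos(th),np.sin(th)]);f=np.array([-e[1],e[0]]);O=np.array([.5235,.189])
for n in('top','scene'):
  c=ctrl.camera_info(n);K,R,t=[np.array(c[k],float) for k in("camera_matrix","R","t")]
  im=cv2.imread(f'pics/{n}1.png')
  for z in(.018,):
    out=[]
    for x0,x1 in((-.12,-.07),(-.07,-.02),(.06,.1),(.1,.14)):
      X,Y=np.meshgrid(np.linspace(x0,x1,60),np.linspace(-.064,.064,65))
      P=O+X[...,None]*e+Y[...,None]*f;P=np.dstack([P,np.full(X.shape,z)]).reshape(-1,3)
      uv,_=cv2.projectPoints(P,cv2.Rodrigues(R)[0],t,K,None)
      uv=uv.reshape(*X.shape,2).astype(np.float32)
      out.append(cv2.remap(im,uv,None,cv2.INTER_CUBIC)[...,:2].mean((1,2)))
    print(n,z);print('\n'.join(f'{y*1000:5.0f} '+' '.join('%4.0f'%o[i] for o in out) for i,y in enumerate(np.linspace(-.064,.064,65)) if abs(y)>.028))
```

```text
top 0.018
  -64  141  141  140  141
  -62  141  141  140  140
  -60  140  138  136  137
  -58  134  132  129  130
  -56  126  122  119  122
  -54  119  114  112  114
  -52  114  112  109  111
  -50  113  114  111  111
  -48  110  114  111  111
  -46  106  110  107  109
  -44   99  102  100  104
  -42   96   96   94  100
  -40  100   97   94  101
  -38  110  106  100  106
  -36  117  114  105  110
  -34  117  115  107  110
  -32  114  114  107  109
  -30  111  113  107  108
   30  111  112  113  110
   32  101  101  102  100
   34   95   94   92   92
   36   99   96   90   94
   38  109  106   98  103
   40  117  114  104  110
   42  117  114  106  112
   44  114  112  106  110
   46  111  110  107  110
   48  111  110  110  112
   50  113  111  113  115
   52  117  116  118  120
   54  124  123  124  126
   56  132  132  132  132
   58  138  138  138  137
   60  141  141  141  140
   62  142  142  141  141
   64  142  141  141  141
scene 0.018
  -64  167  167  167  167
  -62  167  166  166  167
  -60  167  166  166  167
  -58  167  166  166  167
  -56  167  166  166  167
  -54  167  166  166  166
  -52  166  166  166  166
  -50  162  160  160  161
  -48  151  147  148  150
  -46  145  140  140  140
  -44  138  139  137  137
  -42  131  138  134  138
  -40  130  134  128  137
  -38  140  137  127  137
  -36  148  143  130  141
  -34  145  141  129  139
  -32  118  115  109  117
  -30   84   83   82   85
   30  144  147  140  141
   32  144  147  145  142
   34  142  144  146  143
   36  136  137  139  137
   38  140  136  131  134
   40  147  142  130  139
   42  145  141  129  139
   44  117  115  107  116
   46   88   87   84   88
   48  109  106   98  101
   50  132  130  120  125
   52  135  136  128  135
   54  134  134  133  139
   56  133  130  135  139
   58  126  122  129  133
   60  118  116  121  124
   62  141  139  139  140
   64  163  162  161  161
```

>>> jog_arm([
  {"linear":[0.0413,-0.0257,0],"delta_rot":[0,0,0],"grip":0.085},
  {"linear":[0.0413,-0.0257,0],"delta_rot":[0,0,0],"grip":0.085},
  {"linear":[0.0413,-0.0257,0],"delta_rot":[0,0,0],"grip":0.085},
  {"linear":[0.0413,-0.0257,0],"delta_rot":[0,0,0],"grip":0.085},
  {"linear":[0.0413,-0.0257,0],"delta_rot":[0,0,0],"grip":0.085},
  {"linear":[0.0413,-0.0257,0],"delta_rot":[0,0,0],"grip":0.085},
  {"linear":[0.0413,-0.0257,0],"delta_rot":[0,0,0],"grip":0.085},
  {"linear":[0.0413,-0.0257,0],"delta_rot":[0,0,0],"grip":0.085},
  {"linear":[0.0413,-0.0257,0],"delta_rot":[0,0,0],"grip":0.085},
])

```text
t: 1.0
tool_pos: [0.4831, -0.2439, 0.1967]
tool_rot: [-3.095, -0.536, 0.0]
contact_force: [0.7, -1.5, 0.5]
opening: 0.0849
grip_force: 0.0
```

>>> jog_arm([
  {"linear":[0,0,0],"delta_rot":[0,0,-8.5],"grip":0.085},
  {"linear":[0,0,0],"delta_rot":[0,0,-8.5],"grip":0.085},
  {"linear":[0,0,0],"delta_rot":[0,0,-8.5],"grip":0.085},
  {"linear":[0,0,0],"delta_rot":[0,0,-8.5],"grip":0.085},
  {"linear":[0,0,0],"delta_rot":[0,0,-8.5],"grip":0.085},
  {"linear":[0,0,0],"delta_rot":[0,0,-8.5],"grip":0.085},
  {"linear":[0,0,0],"delta_rot":[0,0,-8.5],"grip":0.085},
  {"linear":[0,0,0],"delta_rot":[0,0,-8.5],"grip":0.085},
  {"linear":[0,0,0],"delta_rot":[0,0,-8.5],"grip":0.085},
  {"linear":[0,0,0],"delta_rot":[0,0,-8.5],"grip":0.085},
])

```text
t: 2.0
tool_pos: [0.4821, -0.2456, 0.1965]
tool_rot: [-1.912, -2.491, 0.0]
contact_force: [-0.7, 0.2, -0.2]
opening: 0.0855
grip_force: 0.0
```

```bash
cat >> h.py <<'E'
from scipy.spatial.transform import Rotation as Ro
O=np.array([.524,.1905]);TH=-4.25
_t=np.deg2rad(TH);EX=np.array([np.cos(_t),np.sin(_t)]);EY=np.array([-EX[1],EX[0]])
def lane(x,y=0): return O+x*EX+y*EY
def togo(pos,yaw_y):
    o=ctrl.get_obs();R=Ro.from_rotvec(o['tool_rot']).as_matrix();p=o['tool_pos']
    y=np.rad2deg(np.arctan2(R[1,1],R[0,1]));dr=(yaw_y-y+90)%180-90
    f=o['contact_force']
    print('t %.1f'%o['t'],'pos',np.round(p,4),'yawY %.2f'%y,'tilt',np.round(R[:2,2],4),'F',np.round(f,1),'open %.4f grip %.1f'%(o['opening'],o['grip_force']))
    l=p[:2]-O;print('tool in lane',np.round([l@EX,l@EY,p[2]],4))
    print('linear',np.round(R.T@(np.array(pos)-p),4),'rz(tool) %.2f'%-dr,'or %.2f'%(-dr+180))
E
python3 - <<'E'
from h import *
togo([.4825,-.2453,.15],17)
E
```

```text
t 2.0 pos [ 0.4821 -0.2456  0.1965] yawY 14.99 tilt [-0.0009  0.0006] F [-0.7  0.2 -0.2] open 0.0855 grip 0.0
tool in lane [-0.0095 -0.438   0.1965]
linear [0.0001 0.0005 0.0465] rz(tool) -2.01 or 177.99
```

>>> jog_arm([
  {"linear":[0,0,0.03],"delta_rot":[0,0,-2],"grip":0.085},
  {"linear":[0,0,0.03],"delta_rot":[0,0,0],"grip":0.085},
  {"linear":[0,0,0.03],"delta_rot":[0,0,0],"grip":0.085},
  {"linear":[0,0,0.03],"delta_rot":[0,0,0],"grip":0.085},
  {"linear":[0,0,0.03],"delta_rot":[0,0,0],"grip":0.085},
  {"linear":[0,0,0],"delta_rot":[0,0,0],"grip":0.085},
])

```text
t: 2.6
tool_pos: [0.4785, -0.2432, 0.0417]
tool_rot: [-1.87, -2.511, 0.001]
contact_force: [-0.2, 0.8, -1.8]
opening: 0.0849
grip_force: 0.0
```

>>> jog_arm([
  {"linear":[0,0,0],"delta_rot":[0,0,0],"grip":0.05},
  {"linear":[0,0,0],"delta_rot":[0,0,0],"grip":0.05},
  {"linear":[0,0,0],"delta_rot":[0,0,0],"grip":0.05},
  {"linear":[0,0,0],"delta_rot":[0,0,0],"grip":0.05},
  {"linear":[0,0,0],"delta_rot":[0,0,0],"grip":0.05},
  {"linear":[0,0,0],"delta_rot":[0,0,0],"grip":0.05},
], newtons=30)

```text
t: 3.2
tool_pos: [0.4836, -0.2469, 0.0495]
tool_rot: [1.875, 2.517, -0.0]
contact_force: [-1.8, -0.2, 5.7]
opening: 0.0576
grip_force: 33.0
```

>>> jog_arm([
  {"linear":[0,0,-0.02],"delta_rot":[0,0,0],"grip":0.05},
  {"linear":[0,0,-0.03],"delta_rot":[0,0,0],"grip":0.05},
  {"linear":[0,0,-0.03],"delta_rot":[0,0,0],"grip":0.05},
  {"linear":[0,0,-0.03],"delta_rot":[0,0,0],"grip":0.05},
  {"linear":[0,0,-0.02],"delta_rot":[0,0,0],"grip":0.05},
  {"linear":[0,0,0],"delta_rot":[0,0,0],"grip":0.05},
])

```text
t: 3.8
tool_pos: [0.4843, -0.247, 0.181]
tool_rot: [1.872, 2.514, 0.001]
contact_force: [0.3, 0.2, -3.4]
opening: 0.0579
grip_force: 33.0
```

Run:
```python
from h import *
togo([*lane(-.085),.18],85.75)
```

```text
t 3.8 pos [ 0.4843 -0.247   0.181 ] yawY 16.64 tilt [ 0.0062 -0.0041] F [ 0.3  0.2 -3.4] open 0.0579 grip 33.0
tool in lane [-0.0072 -0.4393  0.181 ]
linear [ 0.4381  0.0839 -0.001 ] rz(tool) -69.11 or 110.89
```

>>> jog_arm([
  {"linear":[0.0438,0.0084,0],"delta_rot":[0,0,0],"grip":0.05},
  {"linear":[0.0438,0.0084,0],"delta_rot":[0,0,0],"grip":0.05},
  {"linear":[0.0438,0.0084,0],"delta_rot":[0,0,0],"grip":0.05},
  {"linear":[0.0438,0.0084,0],"delta_rot":[0,0,0],"grip":0.05},
  {"linear":[0.0438,0.0084,0],"delta_rot":[0,0,0],"grip":0.05},
  {"linear":[0.0438,0.0084,0],"delta_rot":[0,0,0],"grip":0.05},
  {"linear":[0.0438,0.0084,0],"delta_rot":[0,0,0],"grip":0.05},
  {"linear":[0.0438,0.0084,0],"delta_rot":[0,0,0],"grip":0.05},
  {"linear":[0.0438,0.0084,0],"delta_rot":[0,0,0],"grip":0.05},
  {"linear":[0.0438,0.0084,0],"delta_rot":[0,0,0],"grip":0.05},
])

```text
t: 4.8
tool_pos: [0.4359, 0.1994, 0.175]
tool_rot: [-1.876, -2.518, 0.003]
contact_force: [0.2, 0.5, -2.4]
opening: 0.0577
grip_force: 33.5
```

>>> jog_arm([
  {"linear":[0,0,0],"delta_rot":[0,0,-8.5],"grip":0.05},
  {"linear":[0,0,0],"delta_rot":[0,0,-8.5],"grip":0.05},
  {"linear":[0,0,0],"delta_rot":[0,0,-8.5],"grip":0.05},
  {"linear":[0,0,0],"delta_rot":[0,0,-8.5],"grip":0.05},
  {"linear":[0,0,0],"delta_rot":[0,0,-8.5],"grip":0.05},
  {"linear":[0,0,0],"delta_rot":[0,0,-8.5],"grip":0.05},
  {"linear":[0,0,0],"delta_rot":[0,0,-8.5],"grip":0.05},
  {"linear":[0,0,0],"delta_rot":[0,0,-8.5],"grip":0.05},
  {"linear":[0,0,0],"delta_rot":[0,0,-1],"grip":0.05},
  {"linear":[0,0,0],"delta_rot":[0,0,0],"grip":0.05},
])

```text
t: 5.8
tool_pos: [0.4367, 0.1977, 0.1756]
tool_rot: [-0.123, -3.137, 0.001]
contact_force: [0.4, -0.7, -3.0]
opening: 0.0573
grip_force: 33.6
```

Run:
```python
from h import *
im,W=grab('top','t2.png'); im2,W2=grab('scene','s2.png')
togo([*lane(-.085),.18],85.75)
cv2.imwrite('pics/both2.png',np.hstack([cv2.resize(im[130:330,170:350],None,fx=2.2,fy=2.2),cv2.resize(im2[150:350,170:350],None,fx=2.2,fy=2.2)])[:,:,::-1])
```

```text
t 5.9 pos [0.4371 0.1978 0.1763] yawY 85.52 tilt [-0.0011 -0.0002] F [ 0.1 -0.3 -2.9] open 0.0577 grip 33.6
tool in lane [-0.0872  0.0008  0.1763]
linear [-0.0022 -0.0008 -0.0037] rz(tool) -0.23 or 179.77
```

View pics/both2.png

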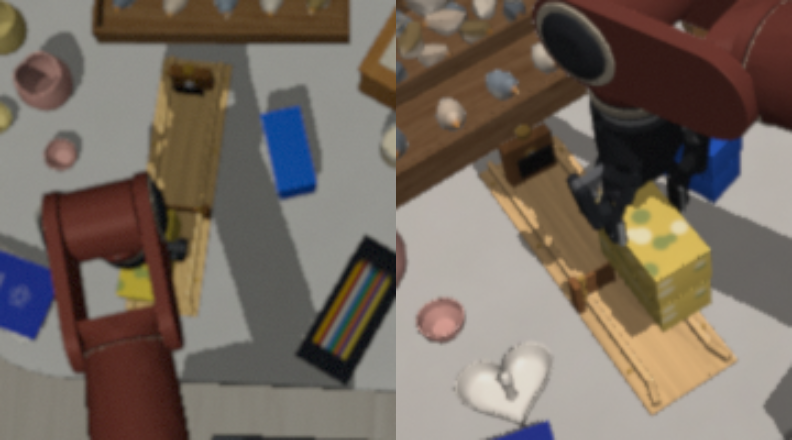

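The box hangs above the mouth, lengthwise and upright, with its scene crop at (665,260). I'll measure its pose in lane coordinates from the scene camera.

```bash
cat >> h.py <<'E'
def boxpose(im,W,ztop):
    h=cv2.cvtColor(im,cv2.COLOR_RGB2HSV)
    m=cv2.inRange(h,(22,90,40),(45,255,255))>0
    q=W-np.r_[O,0]; L=np.dstack([q[...,:2]@EX,q[...,:2]@EY,W[...,2]])
    p=L[m&(abs(L[...,1])<.08)&(L[...,0]<.3)&(L[...,0]>-.2)]
    top=p[(abs(p[:,2]-ztop)<.012)]
    side=p[(p[:,2]<ztop-.02)&(p[:,2]>ztop-.08)]
    for s,b in(('top',top),('side',side)):
        if len(b)>20: print(s,len(b),'x',np.round(np.percentile(b[:,0],[1,50,99]),4),'y',np.round(np.percentile(b[:,1],[1,10,50,90,99]),4),'z',np.round(np.percentile(b[:,2],[5,50,95]),4))
    f=side[side[:,1]>.02]; mid=f[abs(f[:,0]-np.median(f[:,0]))<.05]
    c=np.polyfit(mid[:,0],mid[:,1],1);print('left face yaw rel lane deg %.2f'%np.rad2deg(np.arctan(c[0])),'y mean %.4f'%mid[:,1].mean(),len(mid))
    e=side[(side[:,1]<.02)]; print('near end x',np.round(np.median(e[:,0]),4),len(e))
E
python3 - <<'E'
from h import *
im,W=grab('scene'); boxpose(im,W,.222)
E
```

```text
top 960 x [-0.1488 -0.1123 -0.0519] y [-0.0282 -0.0234 -0.0016  0.0248  0.0312] z [0.2132 0.2164 0.219 ]
side 652 x [-0.1496 -0.1458 -0.0386] y [-0.0258 -0.0173  0.0246  0.0307  0.0315] z [0.1448 0.1729 0.1985]
left face yaw rel lane deg 1.75 y mean 0.0291 306
near end x -0.1474 304
```

>>> jog_arm([
  {"linear":[0,-0.0005,0.02],"delta_rot":[0,0,-0.3],"grip":0.05},
  {"linear":[0,0,0.02],"delta_rot":[0,0,0],"grip":0.05},
  {"linear":[0,0,0.02],"delta_rot":[0,0,0],"grip":0.05},
  {"linear":[0,0,0.02],"delta_rot":[0,0,0],"grip":0.05},
  {"linear":[0,0,0.01],"delta_rot":[0,0,0],"grip":0.05},
  {"linear":[0,0,0],"delta_rot":[0,0,0],"grip":0.05},
  {"linear":[0,0,0],"delta_rot":[0,0,0],"grip":0.05},
])

```text
t: 6.65
tool_pos: [0.4379, 0.1975, 0.0878]
tool_rot: [0.112, 3.139, 0.0]
contact_force: [1.0, 0.6, -2.3]
opening: 0.0576
grip_force: 33.6
```

Run:
```python
from h import *
im,W=grab('scene'); togo([*lane(-.085),.056],85.75); boxpose(im,W,.13)
cv2.imwrite('pics/s3.png',cv2.resize(im[200:340,200:340],None,fx=4,fy=4,interpolation=2)[:,:,::-1])
```

```text
t 6.7 pos [0.4383 0.1976 0.0884] yawY 85.93 tilt [0.002  0.0006] F [-0.5  0.9 -2.8] open 0.0577 grip 33.6
tool in lane [-0.0859  0.0008  0.0884]
linear [-0.0009 -0.0008  0.0324] rz(tool) 0.18 or 180.18
top 883 x [-0.1483 -0.1143 -0.0554] y [-0.0287 -0.0238 -0.0019  0.025   0.0307] z [0.123  0.1278 0.1309]
side 534 x [-0.1488 -0.145  -0.0393] y [-0.0259 -0.016   0.0244  0.0302  0.0312] z [0.0533 0.0778 0.1063]
left face yaw rel lane deg 2.28 y mean 0.0285 253
near end x -0.1465 246
```

View pics/s3.png

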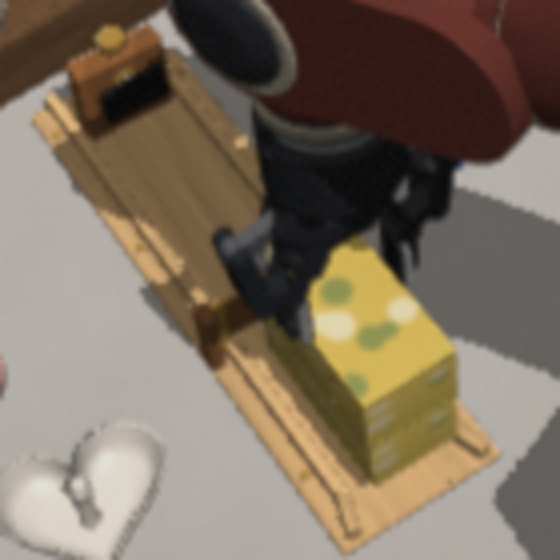

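Box top is at about 0.128, so its underside is near 0.038, and it is centred over the lane. I'm lowering it past the rail tops and watching the force.

>>> jog_arm([
  {"linear":[0,-0.0005,0.01],"delta_rot":[0,0,0],"grip":0.05},
  {"linear":[0,0,0.008],"delta_rot":[0,0,0],"grip":0.05},
  {"linear":[0,0,0.003],"delta_rot":[0,0,0],"grip":0.05},
  {"linear":[0,0,0.003],"delta_rot":[0,0,0],"grip":0.05},
  {"linear":[0,0,0],"delta_rot":[0,0,0],"grip":0.05},
])

```text
t: 7.2
tool_pos: [0.437, 0.1968, 0.0625]
tool_rot: [-0.111, -3.139, 0.0]
contact_force: [0.6, 0.2, -2.7]
opening: 0.0577
grip_force: 33.6
```

>>> jog_arm([
  {"linear":[0,0,0.003],"delta_rot":[0,0,0],"grip":0.05},
  {"linear":[0,0,0.002],"delta_rot":[0,0,0],"grip":0.05},
  {"linear":[0,0,0],"delta_rot":[0,0,0],"grip":0.05},
])

```text
t: 7.5
tool_pos: [0.4372, 0.1968, 0.0578]
tool_rot: [-0.111, -3.139, 0.0]
contact_force: [0.0, -0.0, -3.2]
opening: 0.0581
grip_force: 33.6
```

>>> jog_arm([
  {"linear":[0,0,0.001],"delta_rot":[0,0,0],"grip":0.05},
  {"linear":[0,0,0.001],"delta_rot":[0,0,0],"grip":0.05},
  {"linear":[0,0,0],"delta_rot":[0,0,0],"grip":0.05},
])

```text
t: 7.8
tool_pos: [0.4373, 0.1969, 0.056]
tool_rot: [-0.111, -3.139, 0.0]
contact_force: [0.5, -0.1, -2.7]
opening: 0.0577
grip_force: 33.6
```

>>> jog_arm([
  {"linear":[0,0,0.001],"delta_rot":[0,0,0],"grip":0.05},
  {"linear":[0,0,0.001],"delta_rot":[0,0,0],"grip":0.05},
  {"linear":[0,0,0],"delta_rot":[0,0,0],"grip":0.05},
])

```text
t: 8.1
tool_pos: [0.4383, 0.1971, 0.0556]
tool_rot: [0.111, 3.138, 0.001]
contact_force: [-2.0, -0.7, 5.3]
opening: 0.0577
grip_force: 35.2
```

Touched the floor, so I'm releasing and rising.

>>> jog_arm([
  {"linear":[0,0,0],"delta_rot":[0,0,0],"grip":0.07},
  {"linear":[0,0,0],"delta_rot":[0,0,0],"grip":0.08},
  {"linear":[0,0,0],"delta_rot":[0,0,0],"grip":0.085},
  {"linear":[0,0,0],"delta_rot":[0,0,0],"grip":0.085},
  {"linear":[0,0,0],"delta_rot":[0,0,0],"grip":0.085},
  {"linear":[0,0,-0.02],"delta_rot":[0,0,0],"grip":0.085},
  {"linear":[0,0,-0.03],"delta_rot":[0,0,0],"grip":0.085},
  {"linear":[0,0,-0.03],"delta_rot":[0,0,0],"grip":0.085},
  {"linear":[0,0,-0.03],"delta_rot":[0,0,0],"grip":0.085},
  {"linear":[0,0,0],"delta_rot":[0,0,0],"grip":0.085},
])

```text
t: 9.1
tool_pos: [0.4404, 0.1978, 0.1696]
tool_rot: [0.111, 3.131, 0.005]
contact_force: [0.6, 0.1, 0.4]
opening: 0.085
grip_force: 0.0
```

Run:
```python
from h import *
im,W=grab('scene'); togo([*lane(-.17),.12],85.75); boxpose(im,W,.096)
```

```text
t 9.2 pos [0.4391 0.1974 0.1669] yawY 85.94 tilt [0.0053 0.0015] F [ 0.2  0.1 -0.5] open 0.0853 grip 0.0
tool in lane [-0.0852  0.0005  0.1669]
linear [ 0.0851 -0.0003  0.0465] rz(tool) 0.19 or 180.19
top 1201 x [-0.1477 -0.0921 -0.0299] y [-0.0292 -0.0234  0.0008  0.0272  0.0299] z [0.0895 0.0954 0.0985]
side 554 x [-0.1488 -0.1431 -0.0057] y [-0.0376 -0.0167  0.0271  0.0295  0.0302] z [0.0193 0.0459 0.0727]
left face yaw rel lane deg 1.80 y mean 0.0279 277
near end x -0.1461 238
```

>>> jog_arm([
  {"linear":[0.03,0,0],"delta_rot":[0,0,0],"grip":0.0},
  {"linear":[0.03,0,0],"delta_rot":[0,0,0],"grip":0.0},
  {"linear":[0.03,0,0],"delta_rot":[0,0,0.2],"grip":0.0},
  {"linear":[0,0,0],"delta_rot":[0,0,0],"grip":0.0},
  {"linear":[0,0,0],"delta_rot":[0,0,0],"grip":0.0},
  {"linear":[0,0,0.03],"delta_rot":[0,0,0],"grip":0.0},
  {"linear":[0,0,0.03],"delta_rot":[0,0,0],"grip":0.0},
  {"linear":[0,0,0.03],"delta_rot":[0,0,0],"grip":0.0},
  {"linear":[0,0,0.02],"delta_rot":[0,0,0],"grip":0.0},
  {"linear":[0,0,0],"delta_rot":[0,0,0],"grip":0.0},
])

```text
t: 10.15
tool_pos: [0.3453, 0.2019, 0.0502]
tool_rot: [-0.118, -3.132, 0.005]
contact_force: [-0.5, -0.4, 0.8]
opening: -0.0
grip_force: 0.0
```

Run:
```python
from h import *
togo([*lane(-.16),.036],85.75)
im,W=grab('scene');boxpose(im,W,.096)
cv2.imwrite('pics/s4.png',cv2.resize(im[190:350,180:380],None,fx=3.5,fy=3.5,interpolation=2)[:,:,::-1])
```

```text
t 10.2 pos [0.3453 0.2019 0.0502] yawY 85.70 tilt [-0.0077 -0.0029] F [-0.5 -0.4  0.8] open -0.0000 grip 0.0
tool in lane [-0.1791 -0.0019  0.0502]
linear [-0.0192  0.0019  0.014 ] rz(tool) -0.05 or 179.95
top 588 x [-0.1242 -0.0663 -0.0293] y [-0.0195 -0.0111  0.0095  0.0287  0.0302] z [0.0918 0.0958 0.0988]
side 353 x [-0.1481 -0.1073 -0.0325] y [-0.0065  0.0084  0.028   0.0297  0.0305] z [0.0187 0.0393 0.0718]
left face yaw rel lane deg 0.54 y mean 0.0286 209
near end x -0.1455 70
```

View pics/s4.png

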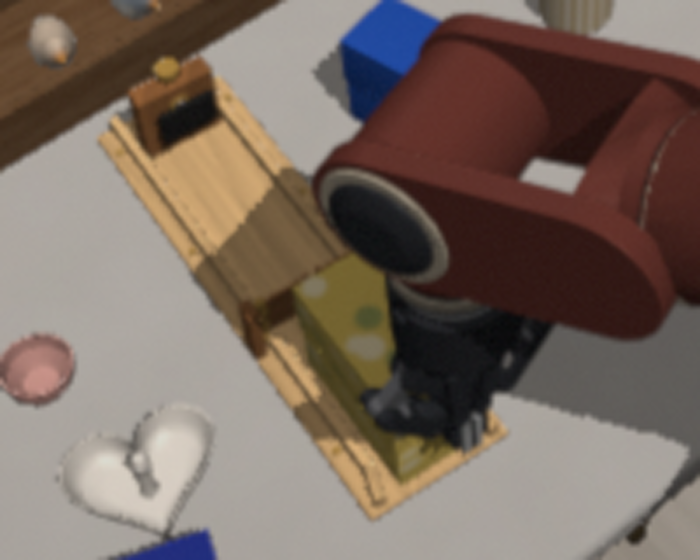

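The box stands in the mouth with the flaps shut and the fingers are behind it. Lowering to push height, then creeping up to contact.

>>> jog_arm([
  {"linear":[0,0.001,0.014],"delta_rot":[0,0,0],"grip":0.0},
  {"linear":[-0.005,0.001,0],"delta_rot":[0,0,0],"grip":0.0},
  {"linear":[-0.005,0,0],"delta_rot":[0,0,0],"grip":0.0},
  {"linear":[-0.005,0,0],"delta_rot":[0,0,0],"grip":0.0},
  {"linear":[-0.005,0,0],"delta_rot":[0,0,0],"grip":0.0},
  {"linear":[-0.005,0,0],"delta_rot":[0,0,0],"grip":0.0},
  {"linear":[-0.005,0,0],"delta_rot":[0,0,0],"grip":0.0},
])

```text
t: 10.9
tool_pos: [0.3781, 0.203, 0.0404]
tool_rot: [-0.117, -3.139, -0.0]
contact_force: [-0.8, -0.1, 0.7]
opening: 0.0004
grip_force: 0.7
```

Run:
```python
from h import *
togo([*lane(.015),.036],85.75)
```

```text
t 10.9 pos [0.3781 0.203  0.0404] yawY 85.74 tilt [-0.      0.0001] F [-0.8 -0.1  0.7] open 0.0004 grip 0.7
tool in lane [-0.1464  0.0017  0.0404]
linear [-0.1614 -0.0017  0.0044] rz(tool) -0.01 or 179.99
```

>>> jog_arm([
  {"linear":[-0.006,-0.0005,0.001],"delta_rot":[0,0,0],"grip":0.0},
  {"linear":[-0.006,-0.0005,0.001],"delta_rot":[0,0,0],"grip":0.0},
  {"linear":[-0.006,-0.0005,0.001],"delta_rot":[0,0,0],"grip":0.0},
  {"linear":[-0.006,0,0],"delta_rot":[0,0,0],"grip":0.0},
  {"linear":[-0.006,0,0],"delta_rot":[0,0,0],"grip":0.0},
  {"linear":[-0.006,0,0],"delta_rot":[0,0,0],"grip":0.0},
  {"linear":[-0.006,0,0],"delta_rot":[0,0,0],"grip":0.0},
  {"linear":[-0.006,0,0],"delta_rot":[0,0,0],"grip":0.0},
  {"linear":[-0.006,0,0],"delta_rot":[0,0,0],"grip":0.0},
  {"linear":[-0.006,0,0],"delta_rot":[0,0,0],"grip":0.0},
])

```text
t: 11.9
tool_pos: [0.438, 0.1969, 0.0368]
tool_rot: [0.117, 3.139, -0.0]
contact_force: [-1.4, -0.1, -0.6]
opening: 0.0003
grip_force: 0.8
```

Run:
```python
from h import *
togo([*lane(.015),.036],85.75)
im,W=grab('scene');boxpose(im,W,.096)
```

```text
t 11.9 pos [0.438  0.1969 0.0368] yawY 85.74 tilt [ 0.0004 -0.0002] F [-1.4 -0.1 -0.6] open 0.0003 grip 0.8
tool in lane [-0.0862  0.      0.0368]
linear [-0.1012  0.      0.0009] rz(tool) -0.01 or 179.99
top 303 x [-0.0616  0.0132  0.0414] y [-0.0124 -0.0032  0.0145  0.0283  0.0292] z [0.0901 0.0954 0.0989]
side 345 x [-0.0772 -0.0722  0.0363] y [-0.028  -0.0163  0.026   0.0285  0.0295] z [0.0182 0.0387 0.071 ]
left face yaw rel lane deg 1.99 y mean 0.0265 160
near end x -0.0744 135
```

>>> jog_arm([
  {"linear":[-0.006,0,0],"delta_rot":[0,0,0],"grip":0.0},
  {"linear":[-0.006,0,0],"delta_rot":[0,0,0],"grip":0.0},
  {"linear":[-0.006,0,0],"delta_rot":[0,0,0],"grip":0.0},
  {"linear":[-0.006,0,0],"delta_rot":[0,0,0],"grip":0.0},
  {"linear":[-0.006,0,0],"delta_rot":[0,0,0],"grip":0.0},
  {"linear":[-0.006,0,0],"delta_rot":[0,0,0],"grip":0.0},
  {"linear":[-0.006,0,0],"delta_rot":[0,0,0],"grip":0.0},
  {"linear":[-0.006,0,0],"delta_rot":[0,0,0],"grip":0.0},
  {"linear":[-0.006,0,0],"delta_rot":[0,0,0],"grip":0.0},
  {"linear":[-0.006,0,0],"delta_rot":[0,0,0],"grip":0.0},
])

```text
t: 12.95
tool_pos: [0.4977, 0.1926, 0.0371]
tool_rot: [-0.117, -3.139, 0.0]
contact_force: [-2.5, -0.1, 0.6]
opening: 0.0001
grip_force: 1.0
```

Run:
```python
from h import *
togo([*lane(.015),.036],85.75)
im,W=grab('scene','s5.png');boxpose(im,W,.096)
q=W-np.r_[O,0];L=np.dstack([q[...,:2]@EX,q[...,:2]@EY,W[...,2]])
m=(L[...,0]>.14)&(L[...,0]<.25)&(abs(L[...,1])<.03)&(L[...,2]>.03)&(L[...,2]<.068);p=L[m];print('pad x pct',np.round(np.percentile(p[:,0],[2,10,25,50,75]),4),len(p))
```

```text
t 12.9 pos [0.4977 0.1926 0.0371] yawY 85.74 tilt [-0. -0.] F [-2.5 -0.1  0.6] open 0.0001 grip 1.0
tool in lane [-0.0264  0.0001  0.0371]
linear [-0.0414 -0.0001  0.0011] rz(tool) -0.01 or 179.99
top 250 x [-0.0329  0.072   0.1013] y [-0.0116 -0.      0.0161  0.0277  0.0286] z [0.0866 0.0954 0.0987]
side 340 x [-0.0178 -0.0133  0.0977] y [-0.0291 -0.0234  0.0217  0.028   0.0288] z [0.0188 0.0394 0.0721]
left face yaw rel lane deg 2.38 y mean 0.0260 125
near end x -0.0147 162
pad x pct [0.1745 0.1762 0.1779 0.1806 0.1949] 270
```

The pad face measures lane x ≈ 0.178, with the box's far end at about 0.105. Advancing 50 mm, then creeping.

>>> jog_arm([
  {"linear":[-0.005,0,0],"delta_rot":[0,0,0],"grip":0.0},
  {"linear":[-0.005,0,0],"delta_rot":[0,0,0],"grip":0.0},
  {"linear":[-0.005,0,0],"delta_rot":[0,0,0],"grip":0.0},
  {"linear":[-0.005,0,0],"delta_rot":[0,0,0],"grip":0.0},
  {"linear":[-0.005,0,0],"delta_rot":[0,0,0],"grip":0.0},
  {"linear":[-0.005,0,0],"delta_rot":[0,0,0],"grip":0.0},
  {"linear":[-0.005,0,0],"delta_rot":[0,0,0],"grip":0.0},
  {"linear":[-0.005,0,0],"delta_rot":[0,0,0],"grip":0.0},
  {"linear":[-0.005,0,0],"delta_rot":[0,0,0],"grip":0.0},
  {"linear":[-0.005,0,0],"delta_rot":[0,0,0],"grip":0.0},
])

```text
t: 14.0
tool_pos: [0.5476, 0.1889, 0.0372]
tool_rot: [0.117, 3.139, 0.0]
contact_force: [-2.7, 0.7, 1.8]
opening: -0.0003
grip_force: 1.3
```

>>> jog_arm([
  {"linear":[-0.002,0,0],"delta_rot":[0,0,0],"grip":0.0},
  {"linear":[-0.002,0,0],"delta_rot":[0,0,0],"grip":0.0},
  {"linear":[-0.002,0,0],"delta_rot":[0,0,0],"grip":0.0},
  {"linear":[-0.002,0,0],"delta_rot":[0,0,0],"grip":0.0},
  {"linear":[-0.002,0,0],"delta_rot":[0,0,0],"grip":0.0},
  {"linear":[-0.002,0,0],"delta_rot":[0,0,0],"grip":0.0},
  {"linear":[-0.002,0,0],"delta_rot":[0,0,0],"grip":0.0},
])

```text
t: 14.7
tool_pos: [0.5612, 0.1878, 0.037]
tool_rot: [-0.117, -3.139, 0.0]
contact_force: [-1.2, 0.2, -0.0]
opening: -0.0002
grip_force: 0.5
```

Run:
```python
from h import *
togo([*lane(.06),.036],85.75)
im,W=grab('scene');boxpose(im,W,.096)
```

```text
t 14.7 pos [0.5612 0.1878 0.037 ] yawY 85.74 tilt [-0.     -0.0001] F [-1.2  0.2 -0. ] open -0.0002 grip 0.5
tool in lane [0.0373 0.     0.037 ]
linear [-0.0227 -0.      0.001 ] rz(tool) -0.01 or 179.99
top 212 x [0.0299 0.1353 0.166 ] y [-0.0129  0.0023  0.0174  0.0288  0.0307] z [0.0888 0.0954 0.0987]
side 346 x [0.046  0.0507 0.1623] y [-0.0263 -0.0184  0.0229  0.0295  0.0308] z [0.0182 0.039  0.0717]
left face yaw rel lane deg 1.93 y mean 0.0279 141
near end x 0.049 163
```

Not at the buffer yet. Far end is about 0.169. Creeping at 1 mm per row.

>>> jog_arm([
  {"linear":[-0.001,0,0],"delta_rot":[0,0,0],"grip":0.0},
  {"linear":[-0.001,0,0],"delta_rot":[0,0,0],"grip":0.0},
  {"linear":[-0.001,0,0],"delta_rot":[0,0,0],"grip":0.0},
  {"linear":[-0.001,0,0],"delta_rot":[0,0,0],"grip":0.0},
  {"linear":[-0.001,0,0],"delta_rot":[0,0,0],"grip":0.0},
  {"linear":[-0.001,0,0],"delta_rot":[0,0,0],"grip":0.0},
])

```text
t: 15.35
tool_pos: [0.5671, 0.1874, 0.0371]
tool_rot: [0.117, 3.139, 0.0]
contact_force: [-0.9, 0.1, 0.7]
opening: 0.0
grip_force: 0.6
```

>>> jog_arm([
  {"linear":[-0.001,0,0],"delta_rot":[0,0,0],"grip":0.0},
  {"linear":[-0.001,0,0],"delta_rot":[0,0,0],"grip":0.0},
  {"linear":[-0.001,0,0],"delta_rot":[0,0,0],"grip":0.0},
])

```text
t: 15.65
tool_pos: [0.5702, 0.1872, 0.0371]
tool_rot: [0.117, 3.139, 0.0]
contact_force: [-1.1, 0.1, 0.2]
opening: 0.0001
grip_force: 0.6
```

>>> jog_arm([
  {"linear":[-0.001,0,0],"delta_rot":[0,0,0],"grip":0.0},
  {"linear":[-0.001,0,0],"delta_rot":[0,0,0],"grip":0.0},
  {"linear":[-0.001,0,0],"delta_rot":[0,0,0],"grip":0.0},
])

```text
t: 15.95
tool_pos: [0.5716, 0.1869, 0.0371]
tool_rot: [-0.116, -3.136, 0.001]
contact_force: [-7.1, -0.8, 4.4]
opening: -0.0002
grip_force: 3.5
```

Contact with the buffer, about 7 N at the tool. Continuing in small steps.

>>> jog_arm([
  {"linear":[-0.0007,0,0],"delta_rot":[0,0,0],"grip":0.0},
  {"linear":[-0.0007,0,0],"delta_rot":[0,0,0],"grip":0.0},
  {"linear":[-0.0006,0,0],"delta_rot":[0,0,0],"grip":0.0},
])

```text
t: 16.25
tool_pos: [0.5736, 0.1868, 0.0371]
tool_rot: [-0.116, -3.136, 0.001]
contact_force: [-6.4, -0.6, 4.7]
opening: -0.0001
grip_force: 3.4
```

>>> jog_arm([
  {"linear":[-0.0007,0,0],"delta_rot":[0,0,0],"grip":0.0},
  {"linear":[-0.0007,0,0],"delta_rot":[0,0,0],"grip":0.0},
  {"linear":[-0.0006,0,0],"delta_rot":[0,0,0],"grip":0.0},
])

```text
t: 16.55
tool_pos: [0.5756, 0.1867, 0.0371]
tool_rot: [-0.116, -3.136, 0.001]
contact_force: [-6.7, -0.5, 5.4]
opening: 0.0
grip_force: 3.4
```

>>> jog_arm([
  {"linear":[-0.0007,0,0],"delta_rot":[0,0,0],"grip":0.0},
  {"linear":[-0.0007,0,0],"delta_rot":[0,0,0],"grip":0.0},
  {"linear":[-0.0006,0,0],"delta_rot":[0,0,0],"grip":0.0},
])

```text
t: 16.85
tool_pos: [0.5776, 0.1865, 0.0371]
tool_rot: [-0.116, -3.136, 0.001]
contact_force: [-7.3, 0.1, 3.9]
opening: 0.0002
grip_force: 3.4
```

>>> jog_arm([
  {"linear":[-0.0005,0,0],"delta_rot":[0,0,0],"grip":0.0},
  {"linear":[-0.0005,0,0],"delta_rot":[0,0,0],"grip":0.0},
])

```text
t: 17.05
tool_pos: [0.5786, 0.1864, 0.0371]
tool_rot: [-0.117, -3.136, 0.001]
contact_force: [-7.2, -0.7, 5.1]
opening: 0.0003
grip_force: 3.4
```

>>> jog_arm([
  {"linear":[-0.0005,0,0],"delta_rot":[0,0,0],"grip":0.0},
  {"linear":[-0.0005,0,0],"delta_rot":[0,0,0],"grip":0.0},
])

```text
t: 17.25
tool_pos: [0.5796, 0.1863, 0.0371]
tool_rot: [-0.116, -3.136, 0.001]
contact_force: [-7.1, -0.6, 5.7]
opening: -0.0002
grip_force: 3.4
```

>>> jog_arm([
  {"linear":[-0.0005,0,0],"delta_rot":[0,0,0],"grip":0.0},
  {"linear":[-0.0005,0,0],"delta_rot":[0,0,0],"grip":0.0},
])

```text
t: 17.45
tool_pos: [0.5798, 0.1863, 0.0371]
tool_rot: [-0.116, -3.134, 0.001]
contact_force: [-10.1, -0.0, 7.6]
opening: 0.0
grip_force: 5.3
```

>>> jog_arm([
  {"linear":[-0.0003,0,0],"delta_rot":[0,0,0],"grip":0.0},
  {"linear":[-0.0003,0,0],"delta_rot":[0,0,0],"grip":0.0},
])

```text
t: 17.65
tool_pos: [0.5798, 0.1863, 0.0371]
tool_rot: [-0.116, -3.132, 0.001]
contact_force: [-12.4, 0.1, 8.2]
opening: 0.0002
grip_force: 6.2
```

>>> jog_arm([
  {"linear":[-0.0003,0,0],"delta_rot":[0,0,0],"grip":0.0},
  {"linear":[-0.0003,0,0],"delta_rot":[0,0,0],"grip":0.0},
  {"linear":[0,0,0],"delta_rot":[0,0,0],"grip":0.0},
])

```text
t: 17.95
tool_pos: [0.5797, 0.1863, 0.0371]
tool_rot: [-0.116, -3.131, 0.002]
contact_force: [-14.3, -0.1, 9.6]
opening: -0.0
grip_force: 7.0
```

It's rigid now: no advance while the force rises to 14 N, so the buffer is home. Backing off and lifting out.

>>> jog_arm([
  {"linear":[0.001,0,0],"delta_rot":[0,0,0],"grip":0.0},
  {"linear":[0.002,0,0],"delta_rot":[0,0,0],"grip":0.0},
  {"linear":[0.003,0,0],"delta_rot":[0,0,0],"grip":0.0},
  {"linear":[0.004,0,0],"delta_rot":[0,0,0],"grip":0.0},
  {"linear":[0,0,0],"delta_rot":[0,0,0],"grip":0.0},
  {"linear":[0,0,-0.02],"delta_rot":[0,0,0],"grip":0.0},
  {"linear":[0,0,-0.03],"delta_rot":[0,0,0],"grip":0.0},
  {"linear":[0,0,-0.04],"delta_rot":[0,0,0],"grip":0.0},
  {"linear":[0,0,-0.04],"delta_rot":[0,0,0],"grip":0.0},
  {"linear":[0,0,-0.02],"delta_rot":[0,0,0],"grip":0.0},
])

```text
t: 18.95
tool_pos: [0.5753, 0.1873, 0.1921]
tool_rot: [0.117, 3.133, 0.002]
contact_force: [0.1, -0.5, 0.4]
opening: 0.0
grip_force: 0.0
```

>>> jog_arm([
  {"linear":[0.02,0,-0.02],"delta_rot":[0,0,0],"grip":0.0},
  {"linear":[0.04,0,0],"delta_rot":[0,0,0],"grip":0.0},
  {"linear":[0.04,0,0],"delta_rot":[0,0,0],"grip":0.0},
  {"linear":[0.04,0,0],"delta_rot":[0,0,0],"grip":0.0},
  {"linear":[0,0,0],"delta_rot":[0,0,0],"grip":0.0},
])

```text
t: 19.45
tool_pos: [0.4302, 0.1977, 0.2065]
tool_rot: [-0.114, -3.139, -0.0]
contact_force: [0.6, 0.1, -0.1]
opening: -0.0001
grip_force: 0.0
```

Run:
```python
from h import *
togo([*lane(.06),.036],85.75)
im,W=grab('scene');boxpose(im,W,.096)
cv2.imwrite('pics/s6.png',cv2.resize(im[190:350,180:340],None,fx=3.5,fy=3.5,interpolation=2)[:,:,::-1])
```

```text
t 19.4 pos [0.4302 0.1977 0.2065] yawY 85.86 tilt [-0.0007  0.0003] F [ 0.6  0.1 -0.1] open -0.0001 grip 0.0
tool in lane [-9.410e-02  2.000e-04  2.065e-01]
linear [-0.1542 -0.0006  0.1704] rz(tool) 0.11 or 180.11
top 817 x [0.0654 0.1259 0.1838] y [-0.0279 -0.0194  0.004   0.0281  0.0309] z [0.0877 0.0953 0.0986]
side 478 x [0.0642 0.0692 0.1777] y [-0.0251 -0.0167  0.0184  0.0302  0.031 ] z [0.0195 0.0463 0.0739]
left face yaw rel lane deg 1.83 y mean 0.0286 198
near end x 0.0676 245
```

View pics/s6.png

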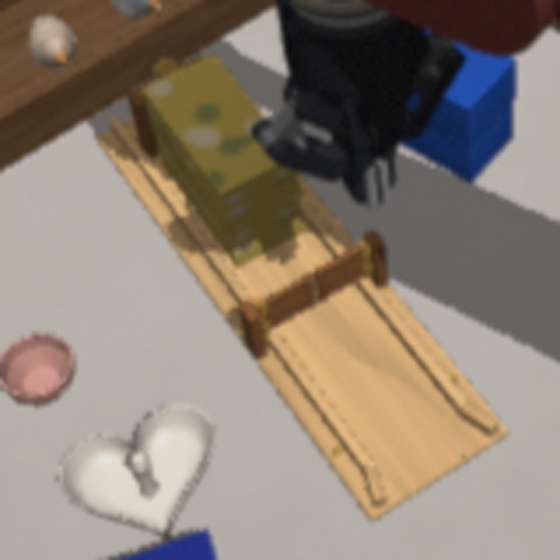

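The picture shows the box upright at the stop block (220,160), both flaps shut at (315,285), and the arm clear. Handing in.

```bash
python3 -c "
from station import ctrl
print(ctrl.finish_job())"
```

```text
the job is handed in; nothing more can be done
None
```

I handed the job in at about 19.5 s: the gift box stands upright in the lane against the buffer, which I pushed until it stopped moving (about 14 N at the tool). Both flaps are shut behind the box and the arm is clear. The hand-in gave no verdict; the last picture and the force readings are my only check.

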